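Press the probe fixture's plunger and fill the module tray

ROBOT

A 7-joint arm with a two-finger parallel gripper is mounted at the origin on the work surface. World frame = base frame: x ahead of the robot, y to its left, z up, the work surface at z = 0. Lengths are in m, angles in rad, forces in N, time in s.
With the tool pointing down it reaches from about 0.35 to 0.9 m from the base axis. Payload 8.1 kg.
Tool frame: the origin (TCP) lies at the very end of the fingers, on their centre line; the grasp point (between the pads) lies 19 mm behind it; z points along the fingers, y is the line along which they close (so a half turn about z gives the same grasp; the last joint's range is limited). The gripper opens to 85 mm and grips with 20 to 120 N. Pads are 22 mm wide; open, the fingers measure 114 mm over their backs; the gripper's body (76 mm by 85 mm) begins 54 mm behind the grasp point. The pads swing forward as they close: fully open they stand 13 mm farther back than shut.
Start: joints at [-1.3, 0.434, 0.025, 1.573, -0.012, 1.134, -0.075], TCP at [0.228, 0.582, 0.231] pointing down, gripper open.
Joint ranges: [-2.62, 2.62], [-0.44, 2.09], [-1.27, 1.32], [0.08, 2.57], [-1.32, 4.46], [0.12, 2], [-2.74, 2.74]. Speed limits (rad/s): [2.22, 2.22, 3.01, 3.01, 3.14, 3.14, 3.14].

INTERFACE

Orientations are given as [roll, pitch, yaw] about the fixed x, y, z axes, in that order (R = Rz(yaw) Ry(pitch) Rx(roll)).
In Python, from cell import r gives the robot as it stands.
- The arm moves only by the tool step_arm, never from a script. Its argument "increments" is one flat list of numbers, 5 for each row, row after row: the finger opening in mm, from 0 to 85.4, then the shift along the tool's x, y, z in mm, then the turn about the tool's z in degrees. In form: [claw, tx, ty, tz, turn, claw, tx, ty, tz, turn, ...]. A call has 1 to 5 rows; each row shifts and turns the commanded pose from where the row before left it, along the tool's axes as they then stand; what a row does not reach is not made up. A row lasts 1/10 s, in which the tool goes at most 50 mm and 8.59 degrees, less where a joint would pass 70% of its speed; a pose out of reach is approached as far as the arm can. A call with a gripper value outside its range is refused whole. The fingers move at their own pace and stop on an object; "newtons" is the grip in N (left out, the last holds). Time passes only in rows, so rows that do not move let the fingers close. It gives the time, the measured TCP pose, the force, the opening and the grip force at its end, in the units of the state.
- r.observe(): the state, without advancing time (a new reading comes with each control period).
- r.capture(name): name is "scene" or "side" or "wrist"; returns (picture, depth): 400x640x3 uint8, red, green, blue; 400x640 float32, m along the optical axis (not along the pixel's ray), 0 where there is no reading.
- r.camera_params(name): a dict with "mtx" (3x3 intrinsics, pixels), "rvec" (rotation vector, rad) and "tvec" (3), from world to camera coordinates, as OpenCV has them; the wrist camera has in their place "mount" (4x4, takes a point from camera to tool coordinates, whose origin is the TCP and whose axes are the flange's). Camera axes: x right, y down, z forward; pixel columns grow to the right and rows downward; lengths in m; the calibration is good to about 2 mm. The wrist camera is an equidistant fisheye: a pixel r from the principal point sees the ray r / f radians off the axis. A picture is of the moment at which its call begins: read the wrist's pose just before it. camera_params takes no time and is no camera call.
- r.hand_in(): hands the job in; it is judged then, once.
Trained networks look in the newest picture that a camera, given by its name, has taken for a name from the list of things; names that differ only in an ending like _2 or _b are one class to them, and where a whole thing is asked for, a point or a joint stands for the part that bears it (a point fixed in the world has none). Each returns a list of dicts, best first, with "score" (0 to 1); they miss things now and then, are a little off and sometimes report something else, mostly with a low value. They report only what shows in the picture. A call takes as long as a camera call.
- r.search_frame(target, camera): "centre" ([x, y, z] in m, in world coordinates, good to about 4 mm: the middle of the surface that is visible of it).
- r.mark_of(target, camera): "centre" ([x, y, z] in m, in world coordinates, good to about 4 mm: a listed point, or the origin of a listed thing).
The state is a dict: "clock": time; "joint_positions": joint angles; "qd": joint speeds; "effort": joint torques, N m; "tool_pos": TCP position; "tool_rot": TCP orientation; "ft_force": force on the tool from outside, world axes, zero at the start; "moment": the same for the moment, N m; "width": finger opening in m; "finger_force": force on a finger pad.
Only numpy, scipy, OpenCV 4.12 (cv2) and the standard library are available. Lean on these libraries where they do the work, as an engineer would, in place of code of your own. Each camera call takes 0.05 s, during which the arm holds its last target. There are 200 camera calls.

TASK

Press the black plunger head of the probe fixture fully down to its stop and keep it there for half a second, so that the module lying in the fixture is tested, then let it spring up. Then draw that module out from under the probe arm and put it, and the tested module that lies loose on the green mat, into the two empty yellow places of the blue tray, square with the rows. Leave the four modules already in the tray where they are.

Things in the scene. Friction and masses are not known exactly. Their poses are not given: they have to be found in the camera images.
- fixture: probe fixture, fixed: grey base 150 (x) x 76 (y) x 12 mm; origin at the centre of its underside, z up, +x from the open front to the white column (x = 22 to 66 mm, 52 mm high) that carries the plunger. 3 mm high strips on the base flank the module (inner faces at y = +-23 mm, x = -56 to 4 mm) and stop it at x = 14.5 mm
- probe_tip (a point): middle of the front lower edge of the aluminium probe arm (20 mm wide, 8 mm thick) that moves with the plunger; when up it is 34 mm over the bench, its pin tips 28 mm. It overhangs the last 16 mm of the module in the nest (board top at 15 mm), which so cannot be lifted straight out: slide it along the fixture's -x for 25 mm or more, then lift
- nest (a point): point on the top of the fixture's base (12 mm over the bench) under the centre of the module when it lies in the fixture; axes as the fixture's
- plunger_top (a point): centre of the top of the black mushroom plunger head (diameter 36 mm, flat top 28 mm across, 14 mm thick), 44 mm to the +x side of the fixture's origin; 80 mm over the bench when up, 68 mm at its stop
- plunger (a joint): how far the plunger is pressed: 0 = up, 0.012 m = down at its stop; the spring pushes back with 4.5 N at first and 10.5 N at the stop
- module_test: the module to be tested, lying in the fixture's nest with its gold strip (+x) under the probe arm: dark green board 76 (x) x 40 (y) x 3 mm, with a bright steel can 26 (x) x 24 (y) x 12 mm centred on it (can top 15 mm over the underside), a gold strip along the +x end; origin at the centre of the underside, z up. Grip the can across y (24 mm)
- module_loose: the already tested module lying loose on the mat between fixture and tray, same as module_test: dark green board 76 (x) x 40 (y) x 3 mm, with a bright steel can 26 (x) x 24 (y) x 12 mm centred on it (can top 15 mm over the underside), a gold strip along the +x end; origin at the centre of the underside, z up. Grip the can across y (24 mm)
- tray: blue tray fixed to the bench, 200 (x) x 196 (y) mm, floor 6 mm thick, rim 10 mm high over the bench; origin at the centre of its underside, z up. Its six places lie at x = +-45 mm, y = -60, 0, 60 mm; four are filled
- slot_a: an empty place of the tray: a flat yellow rectangle 80 (x) x 46 (y) mm on the tray's floor; origin at its centre on the floor (6 mm over the bench), axes as the tray's
- slot_b: the other empty place of the tray, same as slot_a
- done_0: a module already in the tray, to be left alone; same as module_test
- done_1: a module already in the tray, to be left alone; same as module_test
- done_2: a module already in the tray, to be left alone; same as module_test
- done_3: a module already in the tray, to be left alone; same as module_test

How it is judged:
On the way, in this order (a step that is already met when the one before it is completed fails the run):
1. the plunger is pressed to its stop (within 1.5 mm) for half a second while the module lies in the nest (within 6 mm) (value of joint plunger above 0.0105 m and distance between module_test and nest below 0.006 m), for 0.5 s.
2. the plunger is up again and the tested module has been drawn out of the fixture, its centre more than 80 mm from the nest (value of joint plunger below 0.002 m and distance between module_test and nest above 0.08 m), for 0.1 s.
At the end, for the whole second after the job is handed in: the two modules lie flat and at rest on the tray's floor, one in each yellow place, centre within 6 mm of the place's centre and long side within 6 degrees of the place's (either way round); the plunger is up; the robot touches nothing ((((horizontal distance between module_test and slot_a below 0.006 m and angle between the x axis of module_test and the x axis of slot_a, either way round below 0.105 rad and z of module_test in the frame of slot_a below 0.003 m and angle between module_test's own z axis and vertical below 0.06 rad and linear speed of module_test below 0.02 m/s) and (horizontal distance between module_loose and slot_b below 0.006 m and angle between the x axis of module_loose and the x axis of slot_b, either way round below 0.105 rad and z of module_loose in the frame of slot_b below 0.003 m and angle between module_loose's own z axis and vertical below 0.06 rad and linear speed of module_loose below 0.02 m/s)) or ((horizontal distance between module_test and slot_b below 0.006 m and angle between the x axis of module_test and the x axis of slot_b, either way round below 0.105 rad and z of module_test in the frame of slot_b below 0.003 m and angle between module_test's own z axis and vertical below 0.06 rad and linear speed of module_test below 0.02 m/s) and (horizontal distance between module_loose and slot_a below 0.006 m and angle between the x axis of module_loose and the x axis of slot_a, either way round below 0.105 rad and z of module_loose in the frame of slot_a below 0.003 m and angle between module_loose's own z axis and vertical below 0.06 rad and linear speed of module_loose below 0.02 m/s))) and value of joint plunger below 0.002 m and contact force between the fingers and anything else below 0.05 N).
It fails at once if a module already in the tray is shifted by more than 6 mm (distance of any of done_0, done_1, done_2, done_3 from where it was at the start of the episode above 0.006 m).
It fails at once if the plunger is pressed with more than 60 N (contact force between any of the fingers, the arm and plunger above 60 N).
It fails at once if a module is dropped from more than about 12 mm ((linear speed of module_test above 0.5 m/s and contact force between the fingers and module_test below 0.01 N) or (linear speed of module_loose above 0.5 m/s and contact force between the fingers and module_loose below 0.01 N)).
It also fails if it takes over 72 s, if anything falls off the work surface, if the arm or the gripper's body presses on something with over 40 N, if the wrist force passes 120 N, or if a joint passes its speed limit or range.

## Working session

There is one attempt and no reset: what is moved stays moved. The work goes in short steps, Python scripts to look and compute and a tool call to move; the robot and the scene stay as the last step left them, time stands still between calls to the robot, and variables do not carry over. Pictures are saved under pics/ and viewed, at most 10 in all, crops included, and the job is handed in when it is done.

Besides the shell and the picture viewer there is one more tool, called after ">>>" by a JSON object that holds its "method" and its "body". step_arm: Moves the arm, as the interface text tells. Its arguments: {"type":"object","properties":{"increments":{"type":"array","items":{"type":"number"}},"newtons":{"type":"number"}},"required":["increments"]}

```bash
ls; mkdir -p pics
cat > h.py <<'E'
import numpy as np, cv2
from scipy.spatial.transform import Rotation as R
from cell import r
def cap(n,f):
    im,d=r.capture(n); cv2.imwrite('pics/'+f,im[:,:,::-1]); return im,d
def world(n,d):
    p=r.camera_params(n); K=np.array(p['mtx']); Rm=cv2.Rodrigues(np.array(p['rvec']))[0]; t=np.array(p['tvec']).ravel()
    v,u=np.mgrid[0:400,0:640]
    c=np.stack([(u-K[0,2])/K[0,0]*d,(v-K[1,2])/K[1,1]*d,d],-1)
    return (c-t)@Rm
E
python3 - <<'E'
from h import *
s=r.observe(); print(s)
for n in('scene','side'):
    im,d=cap(n,n+'0.png')
    W=world(n,d); np.savez(n+'0.npz',im=im,d=d,W=W)
    for t in['fixture','probe_tip','nest','plunger_top','module_test','module_loose','tray','slot_a','done_0']:
        print(n,t,[(round(o['score'],2),np.round(o['centre'],3).tolist()) for o in r.mark_of(t,n)])
E
```

```text
pics
{'clock': 0.0, 'joint_positions': array([-1.29963059,  0.4352549 ,  0.02497821,  1.57409629, -0.01155893,
        1.13401409, -0.07509469]), 'qd': array([-0.00020222, -0.00162526,  0.00169594, -0.00050397, -0.00109216,
       -0.0006499 , -0.00060061]), 'effort': array([ 1.84194369e-05, -6.70492816e+01,  1.02492169e+00, -3.16195965e+01,
        1.56383106e-02,  1.27628690e-02,  3.15010038e-05]), 'tool_pos': array([0.22808461, 0.58134645, 0.23050653]), 'tool_rot': array([-3.13997477e+00,  1.87128035e-04,  2.76777523e+00]), 'ft_force': array([ 0.30511491,  0.62819489, -0.22622652]), 'moment': array([ 0.02683269, -0.01344174,  0.00861623]), 'finger_force': 0.0, 'width': 0.08563889232427004}
scene fixture [(0.95, [0.516, -0.222, -0.002])]
scene probe_tip []
scene nest [(0.67, [0.495, -0.221, 0.012]), (0.33, [0.557, 0.306, 0.009])]
scene plunger_top [(0.55, [0.557, -0.233, 0.08])]
scene module_test [(0.67, [0.52, 0.242, -0.005]), (0.45, [0.495, -0.216, 0.011])]
scene module_loose [(0.62, [0.519, -0.046, -0.001])]
scene tray [(0.9, [0.52, 0.239, 0.001])]
scene slot_a [(0.91, [0.571, 0.186, 0.005]), (0.73, [0.567, 0.248, 0.004]), (0.21, [0.519, 0.242, -0.002])]
scene done_0 [(0.9, [0.558, 0.303, 0.008]), (0.8, [0.475, 0.236, 0.006]), (0.58, [0.483, 0.173, 0.007]), (0.55, [0.467, 0.292, 0.004]), (0.21, [0.564, 0.248, 0.003])]
side fixture [(0.87, [0.519, -0.226, -0.001]), (0.2, [0.479, 0.18, 0.004])]
side probe_tip []
side nest [(0.67, [0.49, -0.22, 0.013])]
side plunger_top [(0.63, [0.562, -0.239, 0.078])]
side module_test [(0.8, [0.49, -0.217, 0.011])]
side module_loose [(0.68, [0.522, -0.049, 0.001]), (0.27, [0.522, 0.238, 0.002])]
side tray [(0.57, [0.52, 0.236, -0.002])]
side slot_a [(0.82, [0.574, 0.186, 0.007]), (0.69, [0.563, 0.246, 0.01])]
side done_0 [(0.82, [0.476, 0.236, 0.008]), (0.8, [0.467, 0.293, 0.006]), (0.8, [0.554, 0.304, 0.01]), (0.63, [0.482, 0.179, 0.004])]
```

View pics/scene0.png

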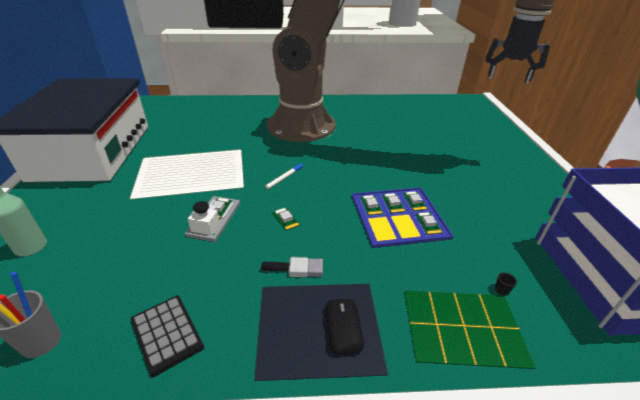

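View pics/side0.png

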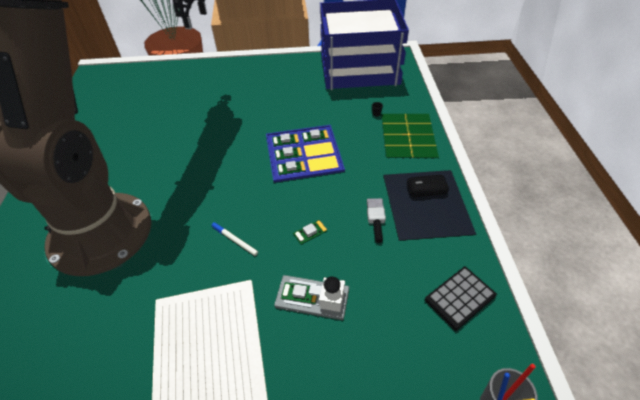

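The scene shows the fixture at (213,217), the loose module at (285,217) and the tray at (400,215). The yellow places are at (382,228) and (405,226). In the side view the fixture is at (312,297) with its head at (332,285). I'll move over the tray for a wrist view next.

```bash
cat >> h.py <<'E'
def plan(xyz,yaw,n,claw=85):
    """print n equal rows from measured pose to target (tool down)"""
    s=r.observe(); p=np.array(s['tool_pos']); y0=s['tool_rot'][2]
    dy=(yaw-y0+np.pi)%(2*np.pi)-np.pi; d=(np.array(xyz)-p)/n; out=[]
    for i in range(n):
        y=y0+dy*i/n; c,q=np.cos(y),np.sin(y)
        out.append([claw]+np.round(np.array([c*d[0]+q*d[1],q*d[0]-c*d[1],-d[2]])*1e3,1).tolist()+[round(-np.degrees(dy)/n,2)])
    print('t',round(s['clock'],2),'p',np.round(p,4),'yaw',round(y0,4)); [print(o) for o in out]
def wristworld(d,s):
    p=r.camera_params('wrist'); K=np.array(p['mtx']); M=np.array(p['mount'])
    v,u=np.mgrid[0:400,0:640]; a=(u-K[0,2])/K[0,0]; b=(v-K[1,2])/K[1,1]; th=np.hypot(a,b)+1e-9
    k=np.tan(th)/th; c=np.stack([a*k*d,b*k*d,d],-1)
    t=c@M[:3,:3].T+M[:3,3]
    return t@R.from_euler('xyz',s['tool_rot']).as_matrix().T+s['tool_pos']
E
python3 - <<'E'
from h import *
print(r.camera_params('wrist'))
plan([.54,.21,.26],3.05,10)
E
```

```text
{'mtx': array([[309.70691629,   0.        , 320.38716192],
       [  0.        , 309.70691629, 198.41061022],
       [  0.        ,   0.        ,   1.        ]]), 'mount': array([[ 4.71324739e-04, -9.50495314e-01, -3.10738532e-01,
         8.01812466e-02],
       [ 9.99999132e-01,  8.30230142e-04, -1.02274258e-03,
        -4.45796898e-04],
       [ 1.23009653e-03, -3.10737781e-01,  9.50494881e-01,
        -1.43538999e-01],
       [ 0.00000000e+00,  0.00000000e+00,  0.00000000e+00,
         1.00000000e+00]])}
t 1.0 p [0.2282 0.5819 0.2313] yaw 2.7678
[85, -42.6, -23.2, -2.9, np.float64(-1.62)]
[85, -41.9, -24.4, -2.9, np.float64(-1.62)]
[85, -41.2, -25.6, -2.9, np.float64(-1.62)]
[85, -40.5, -26.8, -2.9, np.float64(-1.62)]
[85, -39.7, -27.9, -2.9, np.float64(-1.62)]
[85, -38.9, -29.0, -2.9, np.float64(-1.62)]
[85, -38.1, -30.1, -2.9, np.float64(-1.62)]
[85, -37.2, -31.1, -2.9, np.float64(-1.62)]
[85, -36.3, -32.2, -2.9, np.float64(-1.62)]
[85, -35.4, -33.2, -2.9, np.float64(-1.62)]
```

>>> {"method": "step_arm", "body": {"increments": [85,-42.6,-23.2,-2.9,-1.62,85,-41.9,-24.4,-2.9,-1.62,85,-41.2,-25.6,-2.9,-1.62,85,-40.5,-26.8,-2.9,-1.62,85,-39.7,-27.9,-2.9,-1.62]}}

```text
clock: 1.5
tool_pos: [0.3851, 0.3943, 0.2461]
tool_rot: [3.141, 0.0, 2.91]
ft_force: [0.9, 1.4, -0.5]
width: 0.085
finger_force: 0.0
```

>>> {"method": "step_arm", "body": {"increments": [85,-38.9,-29,-2.9,-1.62,85,-38.1,-30.1,-2.9,-1.62,85,-37.2,-31.1,-2.9,-1.62,85,-36.3,-32.2,-2.9,-1.62,85,-35.4,-33.2,-2.9,-1.62]}}

```text
clock: 2.0
tool_pos: [0.5411, 0.2084, 0.2607]
tool_rot: [3.141, 0.001, 3.052]
ft_force: [0.6, 1.2, -1.0]
width: 0.0851
finger_force: 0.0
```

>>> {"method": "step_arm", "body": {"increments": [85,0,0,0,0,85,0,0,0,0]}}

```text
clock: 2.2
tool_pos: [0.5407, 0.2087, 0.2603]
tool_rot: [-3.142, 0.0, 3.047]
ft_force: [-1.5, 0.5, 0.7]
width: 0.085
finger_force: 0.0
```

```bash
cat >> h.py <<'E'
def look(f,targets):
    s=r.observe(); im,d=cap('wrist',f+'.png'); W=wristworld(d,s); np.savez(f+'.npz',im=im,d=d,W=W)
    for t in targets: print(t,[(round(o['score'],2),np.round(o['centre'],4).tolist()) for o in r.mark_of(t,'wrist')])
    return im,d,W
E
python3 - <<'E'
from h import *
im,d,W=look('tray1',['tray','slot_a','done_0','module_loose'])
hsv=cv2.cvtColor(im,cv2.COLOR_RGB2HSV)
m=cv2.inRange(hsv,(22,130,150),(35,255,255))
n,l,st,c=cv2.connectedComponentsWithStats(m)
for i in range(1,n):
    if st[i,4]>300:
        P=W[(l==i)&(d>0)]; q=cv2.minAreaRect((P[:,:2]*1e3).astype(np.float32)); print(st[i],c[i],q,P[:,2].mean())
plan([.54,-.06,.26],3.05,6)
E
```

```text
tray [(0.93, [0.5222, 0.2399, 0.0001])]
slot_a [(0.82, [0.5627, 0.2438, 0.0058]), (0.3, [0.5585, 0.3054, 0.0076])]
done_0 [(0.97, [0.5599, 0.3058, 0.0041]), (0.96, [0.4824, 0.1785, 0.0045]), (0.82, [0.4692, 0.2943, 0.0087]), (0.72, [0.4745, 0.2358, 0.0055])]
module_loose [(0.68, [0.5207, -0.0447, 0.0002])]
[ 328  146   44   63 1977] [349.75821952 176.59180577] ((564.5594482421875, 244.92840576171875), (79.80058288574219, 45.89158248901367), 6.412027835845947) 0.007693830394722179
[ 283  155   46   62 1931] [305.8151217  185.59502848] ((571.2742309570312, 185.2723846435547), (79.72852325439453, 46.05205154418945), 6.75924825668335) 0.007750683425639974
t 2.45 p [0.5392 0.2115 0.2603] yaw 3.0529
[85, -4.1, -45.1, 0.0, np.float64(0.03)]
[85, -4.2, -45.1, 0.0, np.float64(0.03)]
[85, -4.2, -45.1, 0.0, np.float64(0.03)]
[85, -4.2, -45.1, 0.0, np.float64(0.03)]
[85, -4.2, -45.1, 0.0, np.float64(0.03)]
[85, -4.3, -45.1, 0.0, np.float64(0.03)]
```

>>> {"method": "step_arm", "body": {"increments": [85,-4.1,-45,0,0,85,-4.2,-45,0,0,85,-4.2,-45,0,0,85,-4.2,-45,0,0,85,-4.2,-45,0,0]}}

```text
clock: 2.95
tool_pos: [0.54, -0.0165, 0.2605]
tool_rot: [3.141, 0.0, 3.052]
ft_force: [1.1, -0.2, -0.3]
width: 0.0851
finger_force: 0.0
```

>>> {"method": "step_arm", "body": {"increments": [85,-4.2,-45,0,0,85,0,0,0,0]}}

```text
clock: 3.15
tool_pos: [0.5397, -0.0679, 0.2608]
tool_rot: [-3.138, 0.001, 3.042]
ft_force: [-0.9, 0.5, 0.6]
width: 0.085
finger_force: 0.0
```

Run:
```python
from h import *
im,d,W=look('loose1',['module_loose','fixture','plunger_top','nest','module_test','probe_tip'])
for k in range(3):
    r.capture('wrist'); s=r.observe(); print(s['tool_pos'],s['tool_rot'])
plan([.52,-.20,.26],2.95,4)
```

```text
module_loose [(0.74, [0.5712, 0.1875, 0.0061]), (0.69, [0.4752, 0.2371, 0.0047]), (0.68, [0.5212, -0.0416, -0.0029])]
fixture [(0.75, [0.5109, -0.2244, 0.0002])]
plunger_top [(0.9, [0.562, -0.2409, 0.0798]), (0.28, [0.521, 0.2404, 0.0025])]
nest []
module_test [(0.51, [0.4802, 0.1759, 0.004])]
probe_tip [(0.75, [0.5129, -0.2208, 0.0391]), (0.6, [0.5226, -0.0431, -0.0023]), (0.4, [0.4943, -0.2139, 0.0148])]
[ 0.54054375 -0.05962084  0.26026621] [ 3.14128320e+00 -8.19791947e-05  3.05288459e+00]
[ 0.54052119 -0.05993654  0.26026096] [ 3.14139073e+00 -7.66328101e-05  3.05246798e+00]
[ 0.54048749 -0.06021296  0.26027594] [ 3.14139718e+00 -6.09340658e-05  3.05193073e+00]
t 3.65 p [ 0.5405 -0.0602  0.2603] yaw 3.0519
[85, 2.0, -35.3, 0.1, np.float64(1.46)]
[85, 1.1, -35.3, 0.1, np.float64(1.46)]
[85, 0.2, -35.3, 0.1, np.float64(1.46)]
[85, -0.7, -35.3, 0.1, np.float64(1.46)]
```

View pics/loose1.png

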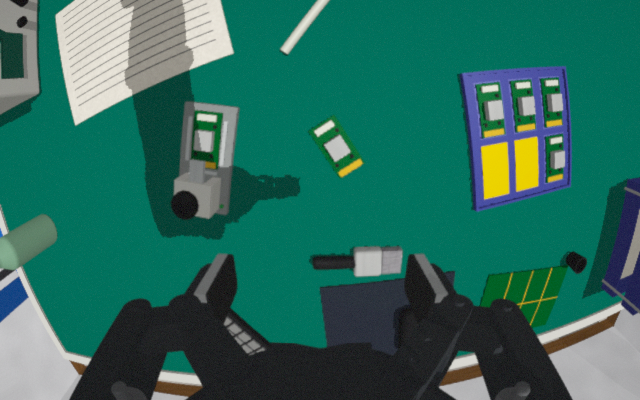

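The wrist view shows the fixture at (205,160), its head at (186,203), the loose module at (337,148) and the yellow places at (496,170) and (526,165). The arm has now settled, so I'll measure them all from one frame.

```bash
cat >> h.py <<'E'
def rect(W,m):
    P=W[m]; q=cv2.minAreaRect((P[:,:2]*1e3).astype(np.float32)); return len(P),np.round(P.mean(0),4),np.round(np.median(P[:,2]),4),[np.round(x,1).tolist() for x in q]
def box(W,d,x,y,rad,z0,z1): return (d>0)&(np.hypot(W[...,0]-x,W[...,1]-y)<rad)&(W[...,2]>z0)&(W[...,2]<z1)
def meas(im,d,W):
    hsv=cv2.cvtColor(im,cv2.COLOR_RGB2HSV)
    m=cv2.inRange(hsv,(22,130,150),(35,255,255)); n,l,st,c=cv2.connectedComponentsWithStats(m)
    for i in range(1,n):
        if st[i,4]>300: print('yellow',c[i],rect(W,(l==i)&(d>0)))
    print('mat z',np.median(W[box(W,d,.52,-.1,.03,-.03,.03)][:,2]))
    lo=hsv[...,1]<60
    print('loose can',rect(W,box(W,d,.521,-.043,.03,.009,.03)&lo))
    print('loose board',rect(W,box(W,d,.521,-.043,.06,.0,.03)&~cv2.inRange(hsv,(70,120,60),(90,255,140)).astype(bool)))
    print('test can',rect(W,box(W,d,.493,-.217,.022,.021,.033)&lo))
    print('base', rect(W,box(W,d,.516,-.225,.11,.008,.1)))
    print('head', rect(W,box(W,d,.56,-.237,.03,.074,.095)&(hsv[...,2]<70)))
    print('head depth', rect(W,box(W,d,.56,-.237,.03,.072,.095)))
E
python3 - <<'E'
from h import *
im,d,W=look('loose2',[])
meas(im,d,W)
E
```

```text
yellow [521.6516073  164.93657689] (1148, array([0.5635, 0.2443, 0.0073]), np.float64(0.0073), [[564.3, 245.2], [79.7, 47.0], 6.7])
yellow [490.02524128 171.26503341] (1345, array([0.5701, 0.1849, 0.0075]), np.float64(0.0075), [[571.0, 185.6], [79.5, 46.8], 6.6])
mat z 0.0010170779231479243
loose can (398, array([ 0.5208, -0.0465,  0.0158]), np.float64(0.0159), [[514.8, -50.0], [41.5, 24.5], 29.0])
loose board (986, array([ 0.5232, -0.0455,  0.0094]), np.float64(0.0075), [[523.2, -45.4], [75.6, 37.9], 27.5])
test can (374, array([ 0.4903, -0.2153,  0.0276]), np.float64(0.028), [[490.0, -216.8], [25.0, 26.8], 76.0])
base (5990, array([ 0.515 , -0.2171,  0.0295]), np.float64(0.0166), [[516.3, -223.7], [76.8, 150.0], 74.6])
head (589, array([ 0.5575, -0.2339,  0.0802]), np.float64(0.0806), [[558.6, -235.6], [34.9, 34.2], 4.4])
head depth (613, array([ 0.5573, -0.2335,  0.0799]), np.float64(0.0805), [[558.5, -235.5], [35.0, 34.4], 6.6])
```

>>> {"method": "step_arm", "body": {"increments": [30,2,-35,0,1.5,0,1,-35,0,1.5,0,0,-35,0,1.5,0,-1,-35,0,1.5,0,0,0,0,0]}}

```text
clock: 4.2
tool_pos: [0.5186, -0.2055, 0.2606]
tool_rot: [-3.139, 0.0, 2.938]
ft_force: [1.0, -0.1, 0.7]
width: 0.0118
finger_force: 0.0
```

>>> {"method": "step_arm", "body": {"increments": [0,0,0,0,0,0,0,0,0,0,0,0,0,0,0]}}

```text
clock: 4.5
tool_pos: [0.5207, -0.1982, 0.2602]
tool_rot: [3.141, -0.0, 2.948]
ft_force: [-0.4, -0.2, -0.3]
width: -0.0002
finger_force: 0.0
```

Run:
```python
from h import *
im,d,W=look('fix1',['plunger_top','nest','module_test','fixture'])
meas(im,d,W)
print(r.observe()['tool_pos'],r.observe()['tool_rot'])
```

```text
plunger_top [(0.91, [0.5634, -0.2419, 0.0831])]
nest []
module_test [(0.79, [0.4937, -0.2128, 0.0126]), (0.3, [0.5599, 0.3078, 0.0061])]
fixture []
yellow [581.67336011 146.58768407] (744, array([0.5633, 0.2442, 0.0072]), np.float64(0.0072), [[564.3, 244.8], [80.3, 47.6], 7.2])
yellow [558.8671875  154.74107143] (894, array([0.5701, 0.1847, 0.0073]), np.float64(0.0073), [[571.5, 184.5], [80.1, 48.3], 7.1])
mat z 0.0008754361937156063
loose can (354, array([ 0.5207, -0.0477,  0.0153]), np.float64(0.0157), [[515.3, -50.1], [40.0, 24.8], 27.6])
loose board (902, array([ 0.5226, -0.0461,  0.009 ]), np.float64(0.007), [[523.7, -45.9], [75.7, 38.0], 28.3])
test can (409, array([ 0.4894, -0.2165,  0.0278]), np.float64(0.0278), [[490.2, -216.9], [23.4, 26.6], 75.4])
base (6826, array([ 0.5124, -0.2222,  0.0291]), np.float64(0.0161), [[516.2, -224.2], [77.2, 149.0], 74.3])
head (699, array([ 0.557 , -0.2356,  0.0804]), np.float64(0.0807), [[558.1, -236.2], [33.2, 34.8], 51.5])
head depth (760, array([ 0.557 , -0.2352,  0.0801]), np.float64(0.0806), [[558.8, -235.6], [34.3, 35.4], 73.9])
[ 0.52037848 -0.1992217   0.26028889] [ 3.14143275e+00 -1.67790635e-05  2.94664732e+00]
```

View pics/fix1.png

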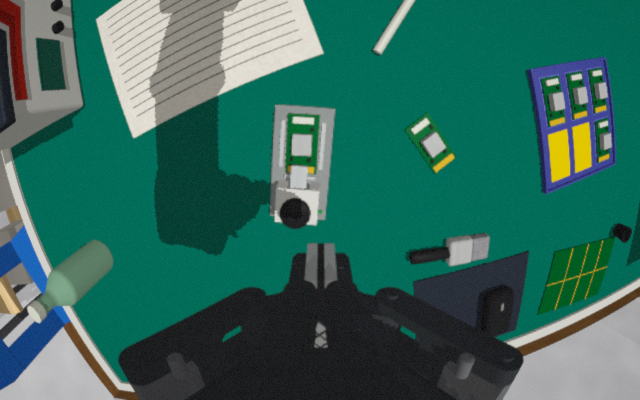

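Fixture centre is about (0.516,-0.224) with yaw -15.4°, and the plunger head, at (295,212) in the picture, is at (0.5587,-0.2357). The fingers are closed, so I'm moving over the head.

>>> {"method": "step_arm", "body": {"increments": [0,-22.4,-14.2,38,0,0,-22.4,-14.2,38,0,0,0,0,42,2.1,0,0,0,36,2.1,0,0,0,0,0]}}

```text
clock: 5.25
tool_pos: [0.5556, -0.2348, 0.1016]
tool_rot: [3.141, -0.009, 2.872]
ft_force: [-0.9, -0.0, 0.5]
width: 0.0001
finger_force: 0.0
```

>>> {"method": "step_arm", "body": {"increments": [0,0,0,5,0,0,0,0,5,0,0,0,0,0,0,0,0,0,0,0]}}

```text
clock: 5.65
tool_pos: [0.5594, -0.2365, 0.0976]
tool_rot: [3.141, 0.002, 2.873]
ft_force: [-0.9, -0.2, 1.3]
width: 0.0002
finger_force: 0.0
```

>>> {"method": "step_arm", "body": {"increments": [0,0,0,7,0,0,0,0,7,0,0,0,0,4,0,0,0,0,0,0,0,0,0,0,0]}}

```text
clock: 6.15
tool_pos: [0.5586, -0.2362, 0.0784]
tool_rot: [3.141, -0.0, 2.872]
ft_force: [-0.7, 0.8, 4.1]
width: -0.0002
finger_force: 2.3
```

>>> {"method": "step_arm", "body": {"increments": [0,0,0,3,0,0,0,0,3,0,0,0,0,0,0]}}

```text
clock: 6.45
tool_pos: [0.5586, -0.2362, 0.0726]
tool_rot: [3.141, 0.0, 2.872]
ft_force: [-1.2, 1.6, 6.0]
width: 0.0003
finger_force: 3.8
```

>>> {"method": "step_arm", "body": {"increments": [0,0,0,2.5,0,0,0,0,2.0,0,0,0,0,0,0]}}

```text
clock: 6.75
tool_pos: [0.5587, -0.2363, 0.0684]
tool_rot: [3.141, 0.0, 2.872]
ft_force: [-2.3, 1.8, 10.2]
width: 0.0
finger_force: 4.8
```

>>> {"method": "step_arm", "body": {"increments": [0,0,0,1,0,0,0,0,0,0,0,0,0,0,0]}}

```text
clock: 7.05
tool_pos: [0.5587, -0.2363, 0.0681]
tool_rot: [3.141, 0.0, 2.872]
ft_force: [-5.0, 2.7, 14.3]
width: -0.0001
finger_force: 7.8
```

>>> {"method": "step_arm", "body": {"increments": [0,0,0,0.5,0,0,0,0,0,0,0,0,0,0,0,0,0,0,0,0,0,0,0,0,0]}}

```text
clock: 7.55
tool_pos: [0.5587, -0.2363, 0.0681]
tool_rot: [3.141, 0.001, 2.872]
ft_force: [-6.1, 3.3, 19.4]
width: -0.0002
finger_force: 10.2
```

>>> {"method": "step_arm", "body": {"increments": [0,0,0,0,0,0,0,0,0,0,0,0,0,0,0]}}

```text
clock: 7.85
tool_pos: [0.5587, -0.2363, 0.0681]
tool_rot: [3.141, 0.001, 2.872]
ft_force: [-7.0, 2.2, 20.5]
width: 0.0002
finger_force: 10.2
```

>>> {"method": "step_arm", "body": {"increments": [0,0,0,-6,0,0,0,0,-8,0,0,0,0,-20,0,0,0,0,-35,0,40,20,0,-5,0]}}

```text
clock: 8.35
tool_pos: [0.5428, -0.2323, 0.1438]
tool_rot: [-3.141, 0.007, 2.873]
ft_force: [0.2, -0.5, 0.9]
width: 0.013
finger_force: 0.0
```

>>> {"method": "step_arm", "body": {"increments": [40,24,0.2,0,0,40,24,0.3,0,0,40,0,0,0,0,40,0,0,0,0,40,0,0,0,0]}}

```text
clock: 8.85
tool_pos: [0.4941, -0.2179, 0.1404]
tool_rot: [-3.141, 0.001, 2.873]
ft_force: [0.1, -0.7, 0.1]
width: 0.0402
finger_force: 0.0
```

Run:
```python
from h import *
im,d,W=look('fix2',['module_test','plunger_top'])
hsv=cv2.cvtColor(im,cv2.COLOR_RGB2HSV); lo=hsv[...,1]<60
print('can top',rect(W,box(W,d,.492,-.217,.03,.0255,.032)&lo))
print('can ',rect(W,box(W,d,.492,-.217,.025,.02,.032)&lo))
print('head',rect(W,box(W,d,.558,-.236,.025,.065,.095)))
print('base', rect(W,box(W,d,.516,-.225,.11,.008,.05)))
s=r.observe();print(s['tool_pos'],s['tool_rot'],s['width'],s['ft_force'])
```

```text
module_test [(0.63, [0.4938, -0.2157, 0.0164])]
plunger_top [(0.66, [0.5644, -0.2396, 0.0833])]
can top (783, array([ 0.4897, -0.2167,  0.0279]), np.float64(0.0279), [[489.8, -216.9], [24.2, 26.1], 77.5])
can  (847, array([ 0.4888, -0.2165,  0.0275]), np.float64(0.0279), [[489.5, -216.9], [24.2, 26.7], 77.5])
head (1377, array([ 0.5553, -0.2351,  0.0798]), np.float64(0.0805), [[558.5, -236.0], [34.9, 36.7], 87.4])
base (10128, array([ 0.4974, -0.2189,  0.0186]), np.float64(0.0153), [[516.3, -224.0], [77.0, 150.4], 74.0])
[ 0.49385787 -0.21791281  0.14017137] [-3.14138989e+00  1.51005423e-04  2.87266751e+00] 0.03986356230924803 [ 0.76524361  0.57468327 -0.04020283]
```

View pics/fix2.png

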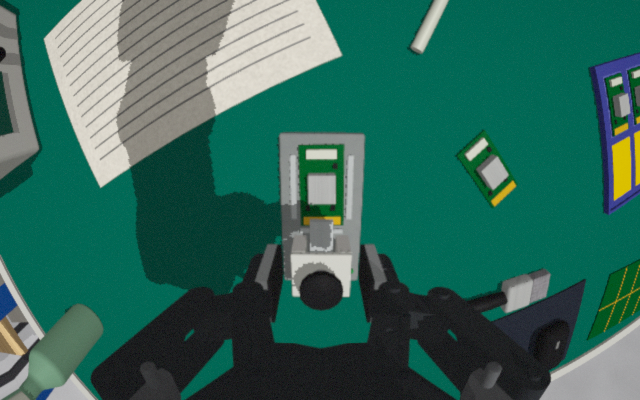

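The picture shows the plunger sprung up (head top at 80 mm) and the module in the nest at (321,187), turned about 3° from the fixture. Can top is at (0.4897,-0.2168). I'm descending to grip it.

>>> {"method": "step_arm", "body": {"increments": [40,4.3,0,35,-2.1,40,0,0,35,0,40,0,0,30,0,40,0,0,15,0,40,0,0,4,0]}}

```text
clock: 9.5
tool_pos: [0.4882, -0.2163, 0.0193]
tool_rot: [3.141, -0.003, 2.909]
ft_force: [1.0, -0.2, 0.3]
width: 0.0404
finger_force: 0.0
```

>>> {"method": "step_arm", "body": {"increments": [40,0,0,3,0,40,0,0,0,0,40,0,0,0,0]}}

```text
clock: 9.8
tool_pos: [0.4898, -0.2169, 0.0192]
tool_rot: [-3.142, 0.002, 2.909]
ft_force: [0.8, -0.3, 0.4]
width: 0.0402
finger_force: 0.0
```

>>> {"method": "step_arm", "body": {"increments": [20,0,0,1.5,0,15,0,0,0,0,15,0,0,0,0,15,0,0,0,0], "newtons": 35}}

```text
clock: 10.2
tool_pos: [0.4898, -0.2168, 0.0176]
tool_rot: [3.142, 0.002, 2.909]
ft_force: [0.2, 1.0, 6.9]
width: 0.0228
finger_force: 34.8
```

>>> {"method": "step_arm", "body": {"increments": [15,5,0.2,0,0,15,10,0.4,0,0,15,10,0.4,0,0,15,10,0.4,0,0,15,5,0.2,0,0]}}

```text
clock: 10.7
tool_pos: [0.4507, -0.2061, 0.0176]
tool_rot: [-3.141, 0.003, 2.909]
ft_force: [2.9, -1.8, 4.9]
width: 0.0227
finger_force: 34.9
```

>>> {"method": "step_arm", "body": {"increments": [15,0,0,0,0,15,0,0,0,0]}}

```text
clock: 10.9
tool_pos: [0.4501, -0.2059, 0.0175]
tool_rot: [3.142, 0.001, 2.909]
ft_force: [-1.6, 0.1, 11.6]
width: 0.023
finger_force: 35.7
```

>>> {"method": "step_arm", "body": {"increments": [15,0,0,-10,0,15,0,0,-30,0,15,0,0,-40,0,15,0,0,-20,0,15,0,0,0,0]}}

```text
clock: 11.4
tool_pos: [0.4513, -0.2062, 0.1196]
tool_rot: [3.141, 0.004, 2.909]
ft_force: [0.3, -0.0, -0.6]
width: 0.0229
finger_force: 34.5
```

Run:
```python
from h import *
plan([.5644,.2450,.117],3.259,11,15)
print(r.observe()['width'],r.observe()['ft_force'])
```

```text
t 11.4 p [ 0.4513 -0.2062  0.1196] yaw 2.909
[15, -0.6, 42.3, 0.2, np.float64(-1.82)]
[15, -1.9, 42.2, 0.2, np.float64(-1.82)]
[15, -3.2, 42.2, 0.2, np.float64(-1.82)]
[15, -4.6, 42.0, 0.2, np.float64(-1.82)]
[15, -5.9, 41.9, 0.2, np.float64(-1.82)]
[15, -7.2, 41.7, 0.2, np.float64(-1.82)]
[15, -8.6, 41.4, 0.2, np.float64(-1.82)]
[15, -9.9, 41.1, 0.2, np.float64(-1.82)]
[15, -11.2, 40.8, 0.2, np.float64(-1.82)]
[15, -12.5, 40.4, 0.2, np.float64(-1.82)]
[15, -13.8, 40.0, 0.2, np.float64(-1.82)]
0.02290170009361823 [ 0.3023412  -0.01594366 -0.56042427]
```

>>> {"method": "step_arm", "body": {"increments": [15,-0.6,42.3,0,-1.82,15,-1.9,42.2,0,-1.82,15,-3.2,42.2,0,-1.82,15,-4.6,42,0,-1.82,15,-5.9,41.9,0,-1.82]}}

```text
clock: 11.9
tool_pos: [0.5007, 0.0008, 0.116]
tool_rot: [-3.141, -0.002, 3.069]
ft_force: [0.3, 0.3, -0.2]
width: 0.0229
finger_force: 34.5
```

>>> {"method": "step_arm", "body": {"increments": [15,-7.2,41.7,0,-1.82,15,-8.6,41.4,0,-1.82,15,-9.9,41.1,0,-1.82,15,-11.2,40.8,0,-1.82,15,-12.5,40.4,0,-1.82]}}

```text
clock: 12.4
tool_pos: [0.5524, 0.2055, 0.1157]
tool_rot: [-3.141, -0.002, -3.055]
ft_force: [0.7, 0.1, -0.2]
width: 0.0229
finger_force: 34.5
```

>>> {"method": "step_arm", "body": {"increments": [15,-13.8,40,0,-1.82,15,0,0,0,0,15,0,0,0,0,15,0,0,0,0,15,0,0,0,0]}}

```text
clock: 12.9
tool_pos: [0.5636, 0.2434, 0.1166]
tool_rot: [-3.141, -0.001, -3.027]
ft_force: [0.2, 0.2, -0.4]
width: 0.0226
finger_force: 34.5
```

Run:
```python
from h import *
im,d,W=look('tr2',[])
hsv=cv2.cvtColor(im,cv2.COLOR_RGB2HSV); lo=hsv[...,1]<60
s=r.observe(); print(s['tool_pos'],s['tool_rot'],s['width'])
m=cv2.inRange(hsv,(22,130,150),(35,255,255)); n,l,st,c=cv2.connectedComponentsWithStats(m)
for i in range(1,n):
    if st[i,4]>300: print('yellow',c[i],rect(W,(l==i)&(d>0)))
for z in((.085,.135),(.092,.108)): print(rect(W,box(W,d,s['tool_pos'][0],s['tool_pos'][1],.05,*z)))
plan([.5644,.2450,.117],3.259,1,15)
```

```text
[0.56370912 0.24362199 0.11672595] [-3.14091139e+00 -5.33735328e-04 -3.02686816e+00] 0.023062672343977485
yellow [250.1607565  131.98345154] (420, array([0.5145, 0.1793, 0.0104]), np.float64(0.0104), [[514.7, 178.9], [8.6, 34.7], 5.1])
yellow [322.84101382 130.57373272] (432, array([0.5075, 0.2383, 0.0104]), np.float64(0.0103), [[507.8, 238.5], [8.4, 34.1], 6.5])
yellow [396.02843602 131.79146919] (419, array([0.5005, 0.2981, 0.0103]), np.float64(0.0103), [[500.4, 298.4], [8.7, 34.9], 6.4])
yellow [254.68336765 194.59025395] (4359, array([0.5692, 0.1859, 0.0078]), np.float64(0.0078), [[571.2, 185.8], [79.9, 45.7], 6.7])
yellow [323.54628225 169.67779464] (1965, array([0.5398, 0.2427, 0.0091]), np.float64(0.0078), [[540.3, 242.7], [30.8, 45.3], 6.8])
yellow [389.46417445 232.98753894] (317, array([0.5901, 0.3086, 0.0102]), np.float64(0.0102), [[590.2, 308.9], [9.1, 35.1], 6.2])
yellow [320.03846154 306.74825175] (569, array([0.5965, 0.2467, 0.1156]), np.float64(0.1151), [[587.4, 244.5], [31.8, 28.8], 12.8])
(8329, array([0.5536, 0.242 , 0.1198]), np.float64(0.1163), [[563.8, 242.9], [76.8, 49.9], 6.8])
(0, array([nan, nan, nan]), np.float64(nan), [[0.0, 0.0], [0.0, 0.0], 0.0])
t 12.95 p [0.5637 0.2436 0.1167] yaw -3.0269
[15, -0.8, 1.3, -0.3, np.float64(-0.15)]h.py:30: RuntimeWarning: Mean of empty slice.
  P=W[m]; q=cv2.minAreaRect((P[:,:2]*1e3).astype(np.float32)); return len(P),np.round(P.mean(0),4),np.round(np.median(P[:,2]),4),[np.round(x,1).tolist() for x in q]
  ret = um.true_divide(
  return _methods._mean(a, axis=axis, dtype=dtype,
  ret = ret.dtype.type(ret / rcount)
```

View pics/tr2.png

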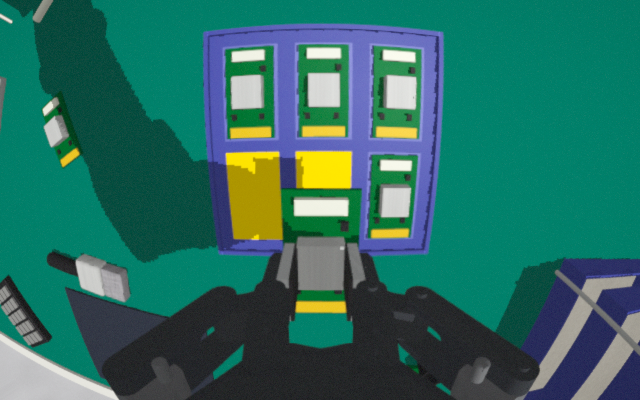

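The module is held square over the second place, with its board at (320,215) in the picture and 6.8° against the tray's 6.7°. I'll lower it.

>>> {"method": "step_arm", "body": {"increments": [15,-0.8,1.4,30,0,15,0,0,35,0,15,0,0,25,0,15,0,0,10,0,15,0,0,0,0]}}

```text
clock: 13.45
tool_pos: [0.5638, 0.2458, 0.0158]
tool_rot: [-3.141, -0.002, -3.026]
ft_force: [-0.4, -0.7, -0.7]
width: 0.023
finger_force: 34.5
```

>>> {"method": "step_arm", "body": {"increments": [15,0,0,0,0,15,0,0,0,0,15,0,0,0,0]}}

```text
clock: 13.75
tool_pos: [0.5653, 0.2472, 0.0181]
tool_rot: [3.141, 0.002, -3.025]
ft_force: [-0.4, 0.3, -0.1]
width: 0.0229
finger_force: 34.5
```

>>> {"method": "step_arm", "body": {"increments": [15,1.2,-2,2,0,15,0,0,2,0,15,0,0,1,0,15,0,0,0,0,15,0,0,0,0]}}

```text
clock: 14.25
tool_pos: [0.5635, 0.2447, 0.0117]
tool_rot: [-3.142, -0.0, -3.025]
ft_force: [-0.2, -0.7, -0.8]
width: 0.0231
finger_force: 34.5
```

>>> {"method": "step_arm", "body": {"increments": [15,-0.6,0.4,0.8,0,15,0,0,0,0,15,0,0,0,0]}}

```text
clock: 14.55
tool_pos: [0.5636, 0.2448, 0.0116]
tool_rot: [-3.141, -0.001, -3.025]
ft_force: [-3.4, -2.8, 9.3]
width: 0.0231
finger_force: 35.6
```

Contact. I'll release it and rise.

>>> {"method": "step_arm", "body": {"increments": [34,0,0,-0.5,0,38,0,0,0,0,38,0,0,0,0,38,0,0,-5,0,38,0,0,-20,0]}}

```text
clock: 15.05
tool_pos: [0.5627, 0.2446, 0.0352]
tool_rot: [-3.14, -0.003, -3.025]
ft_force: [0.5, -0.0, 0.5]
width: 0.0381
finger_force: 0.0
```

>>> {"method": "step_arm", "body": {"increments": [40,0,0,-40,0,40,0,0,-40,0,40,0,0,0,0,40,0,0,0,0,40,0,0,0,0]}}

```text
clock: 15.55
tool_pos: [0.5633, 0.245, 0.1157]
tool_rot: [-3.141, -0.001, -3.025]
ft_force: [-0.4, -0.7, -0.6]
width: 0.0401
finger_force: 0.0
```

Run:
```python
from h import *
im,d,W=look('tr3',['done_0'])
hsv=cv2.cvtColor(im,cv2.COLOR_RGB2HSV); lo=hsv[...,1]<60
print('can B',rect(W,box(W,d,.5643,.245,.025,.0195,.03)&lo))
print('board B',rect(W,box(W,d,.5643,.245,.045,.0085,.03)))
m=cv2.inRange(hsv,(22,130,150),(35,255,255)); n,l,st,c=cv2.connectedComponentsWithStats(m)
for i in range(1,n):
    if st[i,4]>300: print('yellow',c[i],rect(W,(l==i)&(d>0)))
plan([.5225,-.0462,.12],3.6315-2*np.pi,8,45)
```

```text
done_0 [(0.81, [0.4743, 0.2352, 0.0057]), (0.8, [0.4796, 0.1746, 0.0022]), (0.72, [0.5587, 0.3092, 0.0056])]
can B (894, array([0.5632, 0.2445, 0.0218]), np.float64(0.0219), [[564.0, 244.8], [26.2, 23.7], 5.9])
board B (4281, array([0.561 , 0.2456, 0.0129]), np.float64(0.0104), [[564.1, 245.4], [79.1, 88.7], 6.8])
yellow [248.12676056 132.05633803] (424, array([0.5145, 0.1793, 0.0104]), np.float64(0.0104), [[514.5, 178.8], [8.6, 34.5], 4.8])
yellow [321.36897275 131.00838574] (476, array([0.5076, 0.2387, 0.0102]), np.float64(0.0102), [[507.6, 238.8], [8.4, 34.8], 6.7])
yellow [393.85365854 132.37560976] (408, array([0.5007, 0.2977, 0.0102]), np.float64(0.0103), [[500.4, 298.3], [8.5, 35.3], 8.4])
yellow [252.71617312 194.91753986] (4374, array([0.5693, 0.186 , 0.0078]), np.float64(0.0078), [[571.1, 185.7], [79.9, 46.0], 7.0])
yellow [326.52531041 204.51957975] (1041, array([0.5704, 0.2507, 0.0087]), np.float64(0.0084), [[564.3, 245.3], [79.6, 46.0], 6.7])
yellow [387.83757962 233.53184713] (313, array([0.5899, 0.3086, 0.0102]), np.float64(0.0102), [[590.2, 309.0], [9.3, 34.0], 8.0])
t 15.65 p [0.5632 0.2448 0.1152] yaw -3.0246
[45, 9.3, -35.5, -0.6, np.float64(-2.67)]
[45, 10.9, -35.1, -0.6, np.float64(-2.67)]
[45, 12.6, -34.5, -0.6, np.float64(-2.67)]
[45, 14.2, -33.9, -0.6, np.float64(-2.67)]
[45, 15.7, -33.2, -0.6, np.float64(-2.67)]
[45, 17.3, -32.4, -0.6, np.float64(-2.67)]
[45, 18.7, -31.6, -0.6, np.float64(-2.67)]
[45, 20.2, -30.7, -0.6, np.float64(-2.67)]
```

>>> {"method": "step_arm", "body": {"increments": [45,9.3,-35.5,0,-2.67,45,10.9,-35.1,0,-2.67,45,12.6,-34.5,0,-2.67,45,14.2,-33.9,0,-2.67,45,15.7,-33.2,0,-2.67]}}

```text
clock: 16.15
tool_pos: [0.5376, 0.0618, 0.1155]
tool_rot: [3.141, -0.002, -2.79]
ft_force: [1.1, -0.5, 0.3]
width: 0.0449
finger_force: 0.0
```

>>> {"method": "step_arm", "body": {"increments": [45,17.3,-32.4,0,-2.67,45,18.7,-31.6,0,-2.67,45,20.2,-30.7,0,-2.67,45,0,0,0,0,45,0,0,0,0]}}

```text
clock: 16.65
tool_pos: [0.5227, -0.0467, 0.1158]
tool_rot: [3.141, -0.001, -2.655]
ft_force: [0.6, 0.6, -0.2]
width: 0.0453
finger_force: 0.0
```

>>> {"method": "step_arm", "body": {"increments": [40,0,0,0,0,40,0,0,0,0]}}

```text
clock: 16.85
tool_pos: [0.5234, -0.0442, 0.1162]
tool_rot: [3.141, -0.0, -2.65]
ft_force: [-0.3, 0.4, 0.3]
width: 0.0399
finger_force: 0.0
```

Run:
```python
from h import *
im,d,W=look('lo3',[])
hsv=cv2.cvtColor(im,cv2.COLOR_RGB2HSV); lo=hsv[...,1]<60
print('can',rect(W,box(W,d,.5225,-.046,.03,.0135,.02)&lo))
print('board',rect(W,box(W,d,.5225,-.046,.05,.003,.03)&~cv2.inRange(hsv,(70,120,60),(90,255,140)).astype(bool)))
s=r.observe();print(s['joint_positions'][6]);plan([.5215,-.047,.12],3.6315-2*np.pi,1,40)
```

```text
can (859, array([ 0.5211, -0.0468,  0.0158]), np.float64(0.0158), [[521.3, -46.5], [25.3, 23.6], 27.3])
board (2016, array([ 0.5217, -0.0461,  0.01  ]), np.float64(0.0083), [[523.3, -45.8], [72.4, 36.2], 28.3])
2.1055223684564837
t 16.9 p [ 0.5234 -0.0444  0.1163] yaw -2.6498
[40, 3.0, -1.4, -3.7, np.float64(0.11)]
```

View pics/lo3.png

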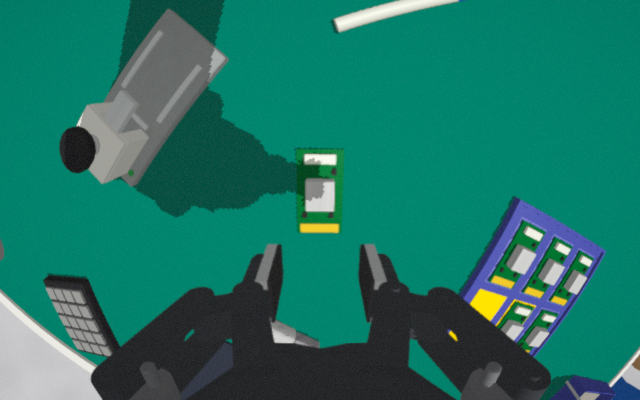

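The module is centred between the fingers, at (320,190) in the picture, aligned with the tool. I'll descend.

>>> {"method": "step_arm", "body": {"increments": [40,2.9,-1,35,0,40,0,0,35,0,40,0,0,20,0,40,0,0,10,0,40,0,0,3,0]}}

```text
clock: 17.4
tool_pos: [0.5209, -0.0474, 0.0127]
tool_rot: [3.141, -0.001, -2.651]
ft_force: [0.1, 0.5, -0.3]
width: 0.0399
finger_force: 0.0
```

>>> {"method": "step_arm", "body": {"increments": [40,0,0,0,0,40,0,0,0,0,40,0,0,0,0]}}

```text
clock: 17.7
tool_pos: [0.522, -0.048, 0.0145]
tool_rot: [-3.141, 0.002, -2.652]
ft_force: [0.8, 0.4, 0.3]
width: 0.0397
finger_force: 0.0
```

>>> {"method": "step_arm", "body": {"increments": [40,0,1.4,4,0,40,0,0,3,0,40,0,0,0.8,0,40,0,0,0,0,40,0,0,0,0]}}

```text
clock: 18.2
tool_pos: [0.5206, -0.0469, 0.0057]
tool_rot: [3.142, -0.0, -2.652]
ft_force: [-0.4, -0.5, 0.1]
width: 0.0402
finger_force: 0.0
```

>>> {"method": "step_arm", "body": {"increments": [20,0,0,0,0,15,0,0,0,0,15,0,0,0,0,15,0,0,0,0]}}

```text
clock: 18.6
tool_pos: [0.5207, -0.0469, 0.0059]
tool_rot: [-3.141, 0.0, -2.652]
ft_force: [-0.9, -0.3, 4.2]
width: 0.0227
finger_force: 34.8
```

>>> {"method": "step_arm", "body": {"increments": [15,0,0,-10,0,15,0,0,-30,0,15,0,0,-40,0,15,0,0,-25,0,15,0,0,0,0]}}

```text
clock: 19.1
tool_pos: [0.5229, -0.0469, 0.1146]
tool_rot: [-3.139, 0.006, -2.652]
ft_force: [-0.6, 0.8, -0.9]
width: 0.023
finger_force: 34.5
```

Run:
```python
from h import *
plan([.5712,.1857,.113],3.2585-2*np.pi,7,15)
```

```text
t 19.1 p [ 0.5229 -0.0469  0.1146] yaw -2.652
[15, -21.7, 26.1, 0.2, np.float64(3.05)]
[15, -20.3, 27.2, 0.2, np.float64(3.05)]
[15, -18.8, 28.2, 0.2, np.float64(3.05)]
[15, -17.3, 29.2, 0.2, np.float64(3.05)]
[15, -15.7, 30.1, 0.2, np.float64(3.05)]
[15, -14.1, 30.9, 0.2, np.float64(3.05)]
[15, -12.4, 31.6, 0.2, np.float64(3.05)]
```

>>> {"method": "step_arm", "body": {"increments": [15,-21.7,26.1,0,3.05,15,-20.3,27.2,0,3.05,15,-18.8,28.2,0,3.05,15,-17.3,29.2,0,3.05,15,-15.7,30.1,0,3.05]}}

```text
clock: 19.6
tool_pos: [0.5546, 0.1205, 0.1101]
tool_rot: [-3.141, -0.001, -2.92]
ft_force: [-0.3, 0.6, -0.4]
width: 0.0228
finger_force: 34.5
```

>>> {"method": "step_arm", "body": {"increments": [15,-14.1,30.9,0,3.05,15,-12.4,31.6,0,3.05,15,0,0,0,0,15,0,0,0,0,15,0,0,0,0]}}

```text
clock: 20.1
tool_pos: [0.5684, 0.1844, 0.1102]
tool_rot: [-3.141, -0.001, -3.025]
ft_force: [0.8, 0.0, -0.3]
width: 0.0227
finger_force: 34.5
```

>>> {"method": "step_arm", "body": {"increments": [15,0,0,0,0,15,0,0,0,0,15,0,0,0,0]}}

```text
clock: 20.4
tool_pos: [0.5688, 0.1851, 0.1108]
tool_rot: [3.142, 0.0, -3.026]
ft_force: [-0.0, -1.1, -0.4]
width: 0.0231
finger_force: 34.5
```

Run:
```python
from h import *
plan([.5711,.1857,.0175],3.2585-2*np.pi,1,15)
```

```text
t 20.4 p [0.5688 0.1851 0.1108] yaw -3.0255
[15, -2.3, 0.3, 93.3, np.float64(-0.05)]
```

>>> {"method": "step_arm", "body": {"increments": [15,-2.3,0.3,30,0,15,0,0,35,0,15,0,0,18,0,15,0,0,8,0,15,0,0,0,0]}}

```text
clock: 20.9
tool_pos: [0.5706, 0.186, 0.019]
tool_rot: [-3.141, -0.002, -3.025]
ft_force: [-0.8, -0.1, -0.7]
width: 0.0227
finger_force: 34.5
```

>>> {"method": "step_arm", "body": {"increments": [15,0,0,0,0,15,0,0,0,0,15,0,0,0,0]}}

```text
clock: 21.2
tool_pos: [0.5717, 0.1867, 0.0208]
tool_rot: [3.141, 0.002, -3.025]
ft_force: [-0.1, 0.2, -0.3]
width: 0.0227
finger_force: 34.5
```

Run:
```python
from h import *
plan([.5711,.1857,.0125],3.2585-2*np.pi,1,15)
```

```text
t 21.2 p [0.5717 0.1867 0.0208] yaw -3.0245
[15, 0.8, -0.9, 8.3, np.float64(0.01)]
```

>>> {"method": "step_arm", "body": {"increments": [15,0.5,-0.7,3,0,15,0,0,3,0,15,0,0,1.5,0,15,0,0,0,0,15,0,0,0,0]}}

```text
clock: 21.7
tool_pos: [0.5706, 0.1856, 0.0121]
tool_rot: [-3.142, -0.0, -3.024]
ft_force: [-0.4, 0.0, -0.6]
width: 0.023
finger_force: 34.6
```

>>> {"method": "step_arm", "body": {"increments": [15,0,0,0.7,0,15,0,0,0,0,15,0,0,0,0]}}

```text
clock: 22.0
tool_pos: [0.5707, 0.1856, 0.012]
tool_rot: [3.141, 0.0, -3.025]
ft_force: [-1.5, -0.8, 5.6]
width: 0.0232
finger_force: 35.2
```

Contact. I'll release, rise and look.

>>> {"method": "step_arm", "body": {"increments": [34,0,0,-0.5,0,38,0,0,0,0,38,0,0,0,0,38,0,0,-5,0,38,0,0,-20,0]}}

```text
clock: 22.5
tool_pos: [0.5693, 0.1851, 0.0358]
tool_rot: [-3.141, -0.003, -3.024]
ft_force: [-0.7, -0.1, 0.2]
width: 0.0379
finger_force: 0.0
```

>>> {"method": "step_arm", "body": {"increments": [40,0,0,-40,0,40,0,0,-40,0,40,0,0,-30,0,40,0,0,0,0,40,0,0,0,0]}}

```text
clock: 23.0
tool_pos: [0.5709, 0.1858, 0.1479]
tool_rot: [3.141, 0.002, -3.024]
ft_force: [-0.5, -0.6, -0.6]
width: 0.04
finger_force: 0.0
```

>>> {"method": "step_arm", "body": {"increments": [40,0,0,0,0,40,0,0,0,0]}}

```text
clock: 23.2
tool_pos: [0.5698, 0.1854, 0.1458]
tool_rot: [-3.141, -0.002, -3.024]
ft_force: [-0.5, -0.1, 0.3]
width: 0.04
finger_force: 0.0
```

Run:
```python
from h import *
im,d,W=look('end',[])
hsv=cv2.cvtColor(im,cv2.COLOR_RGB2HSV); lo=hsv[...,1]<60
print('can A',rect(W,box(W,d,.5711,.1857,.025,.0195,.03)&lo))
print('can B',rect(W,box(W,d,.5643,.245,.025,.0195,.03)&lo))
print('head',rect(W,box(W,d,.558,-.236,.025,.065,.095)))
```

```text
can A (734, array([0.5709, 0.1849, 0.0219]), np.float64(0.0219), [[571.2, 184.7], [25.8, 23.7], 7.1])
can B (681, array([0.5632, 0.2438, 0.0218]), np.float64(0.0218), [[563.2, 244.4], [25.9, 24.2], 6.1])
head (0, array([nan, nan, nan]), np.float64(nan), [[0.0, 0.0], [0.0, 0.0], 0.0])h.py:30: RuntimeWarning: Mean of empty slice.
  P=W[m]; q=cv2.minAreaRect((P[:,:2]*1e3).astype(np.float32)); return len(P),np.round(P.mean(0),4),np.round(np.median(P[:,2]),4),[np.round(x,1).tolist() for x in q]
  ret = um.true_divide(
  return _methods._mean(a, axis=axis, dtype=dtype,
  ret = ret.dtype.type(ret / rcount)
```

View pics/end.png

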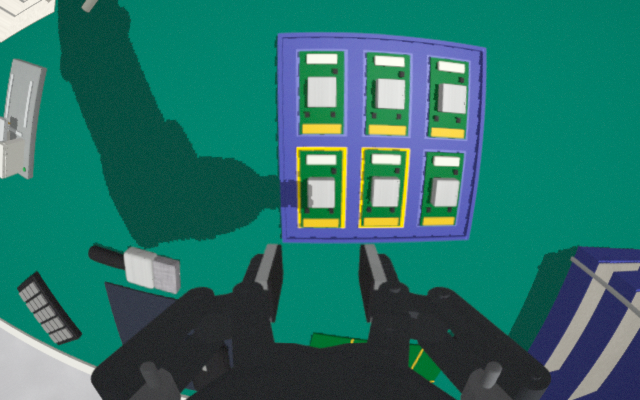

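Both modules lie square in the yellow places, at (321,188) and (384,188) in the picture, within about 1 mm. The gripper is clear.

```bash
python3 -c "
from cell import r; print(r.hand_in())"
```

```text
the job is handed in; nothing more can be done
None
```

I held the plunger at its stop for over half a second and let it spring up, then put both modules in the yellow places, about 1 mm off centre and square with the rows; the job is handed in, but the hand-in gave no verdict.

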